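Lock the gearbox timing and thread the countershaft out

TASK

The cover of this green gearbox is off: take the red-headed lock plate from its black stand, slide it down fully home into the slot of the anchor at the end of the case, so that the slotted mainshaft keeps its timing, and let it go. Then take the loose countershaft out through the top window, which is shorter than the shaft: draw it endwise under the longer closed part of the deck, tilt its other end up through the window and thread it out, and finish still holding it in the gripper, motionless, all of it well clear above the case. Do not turn the mainshaft, and leave the things round the gearbox where they are.

Things in the scene. Friction and masses are not known exactly. Their poses are not given: they have to be found in the camera images.
- gearbox: Fixed green gearbox case. Origin on the bench, below the middle of the seated countershaft; y: long axis of the case and of both shafts, z up. Outside x -68..93, y -142..118, deck top z 88 mm; inside x -60..85, y -134..110, floor top z 8, deck underside z 80. Feet reach out to x -92 and x 117 below z 20, the lock anchor to y 176
- window (a point): Centre of the window in the deck, at its top (z 88 mm); axes of the gearbox. The window is 112 mm along x and 130 mm along y (gearbox y -50..80), so the closed deck is longer at the -y end. Below it nothing else lies within 30 mm of the countershaft's axis at gearbox y 20..75
- saddle_tail (a point): Centre of the open saddle under the countershaft's -y end part, at axis height (z 45 mm); axes of the gearbox. Groove 17 mm wide along x, bottom at z 38, cheeks up to z 48, 10 mm long along y (gearbox y -82..-72), open upward and along y
- saddle_nose (a point): The same for the +y end: an equal saddle at gearbox y 80..92, under the short closed part of the deck
- main_axis (a point): On the axis of the mainshaft (18 mm thick, parallel to y at gearbox x 50, z 43), in the middle of its 62 mm gear, 16 mm wide, which meshes with the countershaft's; beside it a 68 mm gear at gearbox y -16..-8 meshes with the pinion. The shaft stays in its bearings and turns with 0.12 Nm of friction
- countershaft: Loose steel countershaft, 200 mm long, about 0.4 kg, lying in the saddles. Origin: middle of its axis; its y axis runs along the shaft, parallel to the gearbox's y axis at the start. Diameter 18 mm from y -42 to 74, 14 mm beyond; gear of 41 mm diameter at y -7..11, pinion of 34 mm at y -17..-7, thin brass collar up to y 18. The plain length y 20..72 is free to grip
- shaft_grip (a point): Point on the countershaft's axis 45 mm from its middle towards the +y end: middle of the plain length to grip, 18 mm thick across x, fingers closing along x from above. The deck top is 43 mm above it at the start: grip with the fingertips and partly open fingers, so that the gripper's body stays above the deck or inside the window
- shaft_nose (a point): +y end of the countershaft, on its axis: the end that comes out of the window first
- shaft_tail (a point): -y end of the countershaft, on its axis: it goes under the longer closed deck and comes out last
- lock_plate: Loose lock plate, standing upright in its stand. Origin: centre of the shoulder, which is the underside of the red head. Head 14 (x) x 44 (y) x 30 mm (z, upwards); below it the steel blade 8 (x) x 36 (y) mm reaching 34 mm down, its last 8 mm thinned to 5 mm. Grip the head across its 14 mm (x). A half turn about z makes no difference
- lock_stand: Fixed black stand 60 x 104 x 38 mm (x, y, z); origin: centre of its underside. Its slot holds the blade, the plate's shoulder rests on its top; short pins 12 mm high stand 40 mm from the slot along y
- lock_seat (a point): Where the lock plate's origin lies when it is home: middle of the slot, in the plane of the dark anchor's top, 72 mm above the bench; axes of the gearbox. Plate y goes along gearbox y. Slot 10.5 mm wide (x), 36 mm deep, 42 mm long: its +y 28 mm lie in the anchor, whose cheeks reach 14 mm either side in x, the rest between the lugs of the mainshaft's end, 10.5 mm apart, tops at z 63
- anchor_wall (a point): Top of the 6 mm wall that closes the slot at its +y end (its inner face 19.5 mm from the lock seat)
- mainshaft (a joint): Angle of the mainshaft about the gearbox's y axis, rad; 0 when the slot of its dog stands upright and the lock plate fits; starts within 0.03 of it
- grease_tub: Bystander: round tub with white lid, 86 mm wide, 62 mm high; origin under its centre
- ratchet: Bystander: black-handled ratchet, 38 x 186 x 32 mm, lying; origin under its centre
- seal_box: Bystander: flat green parts box with clear lid, 75 x 112 x 34 mm; origin under its centre
- tape_measure: Bystander: yellow tape measure, 37 x 84 x 66 mm; origin under its centre
Things that resemble listed ones, but are neither listed nor needed, are in the scene too. What is meant by the lock_plate is not pink or yellow, and is the larger of those in its own colour.

How it is judged (in metres and radians):
On the way, in this order (a step that is already met when the one before it is completed fails the run):
1. the lock plate stands fully home in the anchor's slot and is let go (horizontal distance between lock_plate and lock_seat below 0.006 m and z of lock_plate in the frame of lock_seat below 0.003 m and angle between lock_plate's own z axis and vertical below 0.1 rad and contact force between lock_plate and the fingers below 0.1 N and height (world z) of shaft_nose below 0.06 m), for 0.2 s.
2. the countershaft stands slanting through the window: its nose above the deck, its tail still under it (z of shaft_nose in the frame of gearbox above 0.105 m and z of shaft_tail in the frame of gearbox below 0.075 m and contact force between countershaft and the fingers above 1 N), for 0.05 s.
At the end, for the whole second after the job is handed in: The gripper holds the countershaft still, both its ends at least 25 mm above the deck top, touching neither case nor plate; the lock plate stands upright in the anchor, shoulder within 3 mm of its top, 6 mm sideways; the mainshaft within 0.15 rad of its timing position (height (world z) of each of shaft_nose, shaft_tail above 0.113 m and contact force between countershaft and the fingers above 2 N and contact force between countershaft and gearbox below 0.1 N and contact force between countershaft and lock_plate below 0.1 N and linear speed of countershaft below 0.03 m/s and horizontal distance between lock_plate and lock_seat below 0.006 m and z of lock_plate in the frame of lock_seat below 0.003 m and angle between lock_plate's own z axis and vertical below 0.1 rad and value of joint mainshaft between -0.15 and 0.15 rad); the arm keeps its last pose, push and grip.
It fails at once if the mainshaft is turned out of its timing position (more than 0.2 rad) (value of joint mainshaft above 0.2 rad or value of joint mainshaft below -0.2 rad).
It fails at once if a bystander is pushed more than 30 mm (distance of any of grease_tub, ratchet, seal_box, tape_measure from where it was at the start of the episode above 0.03 m).
It also fails if it takes over 58 s, if anything falls off the work surface, if the arm or the gripper's body presses on something with over 40 N, if the wrist force passes 120 N, or if a joint passes its speed limit or range.

ROBOT

A 6-joint arm with a two-finger parallel gripper is mounted at the origin on a cart in front of the work surface, level with it; the furniture and walls round the work are solid. World frame = base frame: x ahead of the robot, y to its left, z up, the work surface at z = 0. Lengths are in mm, angles in rad, forces in N, time in s.
With the tool pointing down it reaches from about 350 to 1000 mm from the base axis. Payload 7.1 kg.
Tool frame: the origin (TCP) lies at the very end of the fingers, on their centre line; the grasp point (between the pads) lies 19 mm behind it (tcp_to_grasp is the distance from the TCP to the grasp point, in mm); z points along the fingers, y is the line along which they close (so a half turn about z gives the same grasp; the last joint's range is limited). The gripper opens to 85 mm and grips with 20 to 120 N. Pads are 22 mm wide; open, the fingers measure 114 mm over their backs; the gripper's body (76 mm by 85 mm) begins 54 mm behind the grasp point. The pads swing forward as they close: fully open they stand 13 mm farther back than shut.
Start: joints at [-1.256, 0.423, 1.63, -0, 1.089, -0.019], TCP at [204.789, -590.48, 231.319] pointing down, gripper open.
Joint ranges: [-3, 3], [-0.9, 2.11], [0.09, 2.58], [-1.31, 4.45], [0.11, 2.69], [-2.54, 2.54]. Speed limits (rad/s): [2.39, 2.39, 3.01, 3.14, 3.14, 3.14].

INTERFACE

Orientations are given as a 3x3 rotation matrix whose columns are the frame's x, y, z axes.
In Python, from workcell import move_to, servo_line, set_joints, ungrasp, grasp, sleep, ik, state, get_image, camera_params, MotionError, close_job, tcp_to_grasp gives the robot as it stands. Calls block until the motion is done:
- move_to(position, orientation): joint-space move of the TCP to a pose.
- servo_line(position, velocity=150, orientation=None): straight line of the TCP; orientation=None keeps the orientation; velocity is the mean speed in mm/s.
- set_joints(angles): joint-space move.
- ungrasp() and grasp(strength=None): open the fingers fully, or close them until they stop; strength is the grip in N (None keeps the last).
- sleep(seconds).
- ik(position, orientation): joint angles nearest the present ones, or None.
- state(): the state.
- get_image(name): name is "side" or "top" or "wrist"; returns the picture (400x640x3 uint8, blue, green, red); there is no depth.
- camera_params(name): a dict with "fx", "fy", "cx", "cy" (pixels), "k1" (the pictures are not rectified: a ray, as slopes to the right and down, at radius r is drawn at 1 + k1 r^2 times it, then the intrinsics apply), "cam_to_world" (4x4, takes a point from camera to world coordinates). Camera axes: x right, y down, z forward; pixel columns grow to the right and rows downward; lengths in mm; the calibration is good to about 2 mm. A picture is of the moment at which its call begins: read the wrist's pose just before it. camera_params takes no time and is no camera call; for the wrist camera it gives the pose at the moment of the call.
A pose or a line that the arm cannot do raises MotionError and nothing moves.
- close_job(): hands the job in; it is judged then, once.
The state is a dict: "clock": time; "q": joint angles; "qd": joint speeds; "tau": joint torques, N m; "tcp_pos": TCP position; "ee_rot": TCP orientation; "force": force on the tool from outside, world axes, zero at the start; "torque": the same for the moment, N m; "finger_gap": finger opening in mm; "grip_force": force on a finger pad.
Only numpy, scipy, OpenCV 4.12 (cv2) and the standard library are available. Lean on these libraries where they do the work, as an engineer would, in place of code of your own. Each camera call takes 0.05 s, during which the arm holds its last target. There are 200 camera calls.

## Working session

There is one attempt and no reset: what is moved stays moved. The work goes in short steps, each a Python script; the robot and the scene stay as the last script left them, time stands still between calls to the robot, and variables do not carry over. Pictures are saved under pics/ and viewed, at most 10 in all, crops included, and the job is handed in when it is done.

```bash
ls; mkdir -p pics; python3 - <<'E'
from workcell import *
import cv2,numpy as np
for n in("top","side"):
    cv2.imwrite(f"pics/{n}0.png",get_image(n)); p=camera_params(n); print(n,p["fx"],p["fy"],p["cx"],p["cy"],p["k1"]);print(np.round(p["cam_to_world"],3))
s=state();print(s["clock"],s["finger_gap"],tcp_to_grasp)
p=camera_params("wrist");print(np.round(p["cam_to_world"],3),p["fx"],p["k1"]);print(np.round(s["ee_rot"],3))
E
```

```text
pics
top 395.91196948590107 395.91196948590107 316.02529507764694 195.5530430165772 -0.019695818061443347
[[-2.900000e-02 -9.910000e-01  1.330000e-01  3.954060e+02]
 [-1.000000e+00  3.000000e-02  6.000000e-03 -4.472200e+01]
 [-1.000000e-02 -1.330000e-01 -9.910000e-01  1.393792e+03]
 [ 0.000000e+00  0.000000e+00  0.000000e+00  1.000000e+00]]
side 400.0100431001309 400.0100431001309 322.63869214287377 206.57386025182691 0.007336925062112744
[[-9.54000e-01 -1.75000e-01  2.45000e-01  2.83031e+02]
 [-3.00000e-01  5.38000e-01 -7.88000e-01  8.90878e+02]
 [ 6.00000e-03 -8.25000e-01 -5.66000e-01  7.57059e+02]
 [ 0.00000e+00  0.00000e+00  0.00000e+00  1.00000e+00]]
0.1 85.23621503269537 18.700000000000003
[[ 3.28000e-01 -8.93000e-01 -3.09000e-01  2.84171e+02]
 [-9.45000e-01 -3.11000e-01 -1.05000e-01 -5.63281e+02]
 [-2.00000e-03  3.26000e-01 -9.45000e-01  3.73063e+02]
 [ 0.00000e+00  0.00000e+00  0.00000e+00  1.00000e+00]] 298.373482911345 -0.007665211339241204
[[ 0.945  0.328 -0.   ]
 [ 0.328 -0.945  0.001]
 [ 0.    -0.001 -1.   ]]
```

View pics/top0.png

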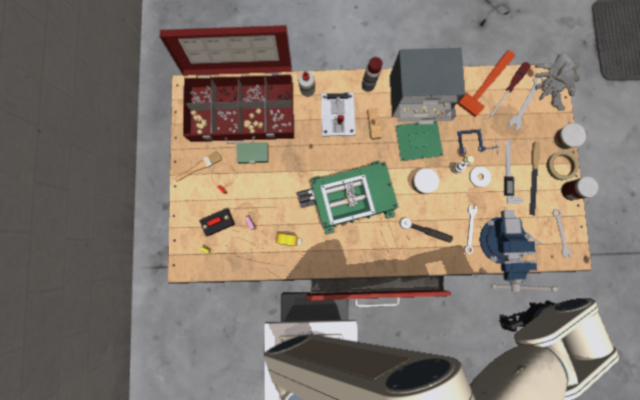

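View pics/side0.png

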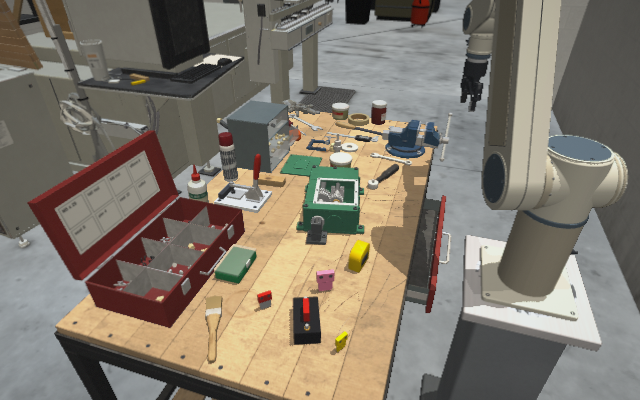

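The top view shows the gearbox around (352,195), its anchor on the left at (306,198) towards world +y. There are two red-headed candidates: one at (216,222), standing in the black stand, and a small loose one at (222,189). The pink one is at (250,222) and the yellow ones at (289,239) and (206,250). The one in the stand fits because it is the larger red one. I'll confirm that from close by with the wrist camera.

```bash
cat > h.py <<'E'
from workcell import *
import cv2,numpy as np
from scipy.optimize import least_squares
def proj(p,P):
    T=np.linalg.inv(p["cam_to_world"]); c=np.atleast_2d(P)@T[:3,:3].T+T[:3,3]
    s=c[:,:2]/c[:,2:]; s=s*(1+p["k1"]*(s**2).sum(1,keepdims=True))
    return s*[p["fx"],p["fy"]]+[p["cx"],p["cy"]]
def unproj(p,uv,z):
    d=(np.array(uv,float)-[p["cx"],p["cy"]])/[p["fx"],p["fy"]]; s=d.copy()
    for _ in range(10): s=d/(1+p["k1"]*(s@s))
    T=p["cam_to_world"]; r=T[:3,:3]@[*s,1]; o=T[:3,3]
    return o+r*(z-o[2])/r[2]
def down(yaw):  # tool z down, tool y (closing) along world yaw angle
    c,s=np.cos(yaw),np.sin(yaw)
    y=np.array([c,s,0]);z=np.array([0,0,-1.]);return np.c_[np.cross(y,z),y,z]
def shot(n,name):
    p=camera_params(n); im=get_image(n); cv2.imwrite(f"pics/{name}.png",im); np.save(f"pics/{name}.npy",p,allow_pickle=True); return p,im
E
python3 - <<'E'
from h import *
p=camera_params("top")
for n,uv,z in[("stand",(216,222),50),("smallred",(222,189),10),("box",(352,195),88),("anchor",(303,198),72),("dl",(314,180),88),("dr",(383,164),88),("drb",(396,210),88),("dlb",(331,227),88)]:
    print(n,unproj(p,uv,z).round())
E
```

```text
stand [495. 307.  50.]
smallred [614. 297.  10.]
box [ 569. -156.   88.]
anchor [566.   8.  72.]
dl [623. -31.  88.]
dr [ 671. -265.   88.]
drb [ 514. -300.   88.]
dlb [465. -83.  88.]
```

```bash
python3 - <<'E'
from h import *
yaw=0.2
for a in(yaw,yaw+np.pi): print(ik([565,-40,240],down(a)), ik([495,307,240],down(a-0.2)))
y=yaw if ik([565,-40,240],down(yaw)) is not None else yaw+np.pi
move_to([565,-60,240],down(y)); shot("wrist","box1"); print(state()["clock"])
move_to([495,300,200],down(0)); p,im=shot("wrist","stand1"); print(state()["clock"])
cv2.imwrite("pics/two.png",np.vstack([cv2.imread("pics/box1.png")[:, :],im])[:, :])
E
```

```text
[-9.16894417e-02  3.27446142e-01  1.75393642e+00 -4.44089210e-16
  1.06021009e+00 -2.91689442e-01] [ 5.34710063e-01  3.51155505e-01  1.71874310e+00 -4.44089210e-16
  1.07169405e+00  5.34710063e-01]
None None
2.4417
3.875
```

View pics/box1.png

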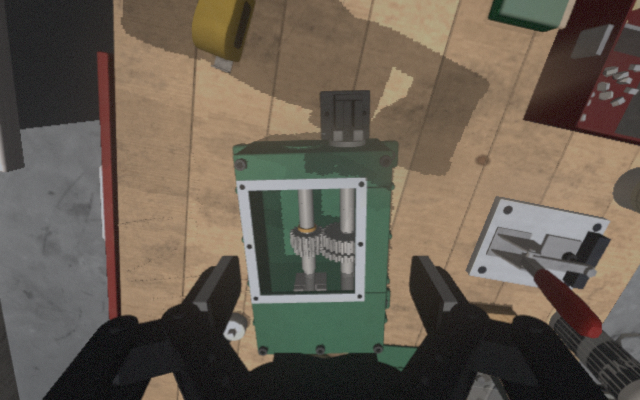

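View pics/stand1.png

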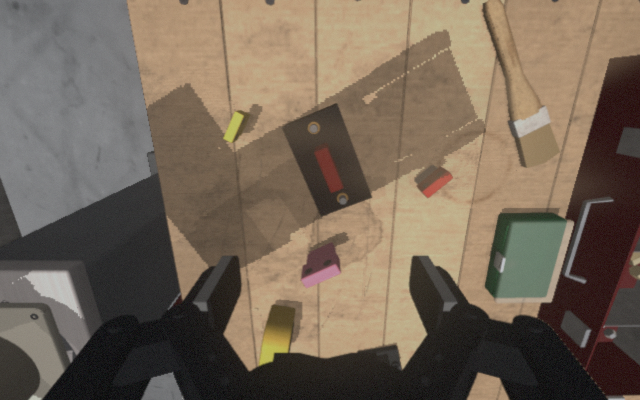

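The wrist view confirms it. The red head at (328,170) stands upright in the black stand between two pins. The small red block at (435,181) lies loose, the pink one is at (321,266) and the yellow one at (234,126). The window rim's inner corners are near (248,191), (356,189), (359,293) and (259,296), and the anchor slot is at (345,115). Next I'll fit both by silhouette.

```bash
cat >> h.py <<'E'
from scipy.optimize import minimize
def place(q,P):
    x,y,a=q; c,s=np.cos(a),np.sin(a); P=np.asarray(P,float)
    return np.c_[x+c*P[:,0]-s*P[:,1], y+s*P[:,0]+c*P[:,1], P[:,2]]
def box(x0,x1,y0,y1,z0,z1): return np.array([[x,y,z] for x in(x0,x1) for y in(y0,y1) for z in(z0,z1)],float)
def hullmask(p,P,K=4):
    h=cv2.convexHull((proj(p,P)*K+K/2-.5).round().astype(np.int32)); m=np.zeros((400*K,640*K),np.uint8); cv2.fillConvexPoly(m,h,1); return m
def fit(p,mask,P,q0,K=4):
    M=cv2.resize(mask.astype(np.uint8),None,fx=K,fy=K,interpolation=cv2.INTER_NEAREST)
    def f(d):
        m=hullmask(p,place([q0[0]+d[0],q0[1]+d[1],q0[2]+d[2]/50],P),K); return 1-(m&M).sum()/(m|M).sum()
    d=np.zeros(3)
    for st in(8,2): 
        r=minimize(f,d,method="Nelder-Mead",options=dict(initial_simplex=d+np.vstack([np.zeros(3),np.eye(3)*st]),xatol=.02,fatol=1e-5)); d=r.x
    return np.array([q0[0]+d[0],q0[1]+d[1],q0[2]+d[2]/50]),1-r.fun
def comp(mask,uv):
    n,l=cv2.connectedComponents(mask.astype(np.uint8)); v=l[uv[1],uv[0]]; return (l==v)
def load(n): return np.load(f"pics/{n}.npy",allow_pickle=True).item(),cv2.imread(f"pics/{n}.png")
def draw(im,p,P,col): 
    cv2.polylines(im,[(proj(p,P)*4+2).round().astype(int)],True,col,1)
E
python3 - <<'E'
from h import *
p,im=load("stand1"); b,g,r=[im[...,i].astype(int) for i in range(3)]
red=comp((r>70)&(r>2*g)&(r>2*b),(328,170)); print(red.sum())
q,i=fit(p,red,box(-7,7,-22,22,38,68),[490,305,.3]); print("plate",q,i)
big=cv2.resize(im,None,fx=4,fy=4,interpolation=cv2.INTER_CUBIC)
draw(big,p,place(q,[[-7,-22,68],[7,-22,68],[7,22,68],[-7,22,68]]),(0,255,0))
draw(big,p,place(q,[[-30,-52,38],[30,-52,38],[30,52,38],[-30,52,38]]),(255,255,0))
A=big[4*90:4*230,4*270:4*460]
p,im=load("box1"); hsv=cv2.cvtColor(im,cv2.COLOR_BGR2HSV)
white=(hsv[...,1]<60)&(hsv[...,2]>120)
rim=comp(white,(300,184)); print(rim.sum())
c,hi=cv2.findContours(rim.astype(np.uint8),cv2.RETR_CCOMP,cv2.CHAIN_APPROX_NONE)
holes=[k for k in range(len(c)) if hi[0][k][3]>=0]; k=max(holes,key=lambda k:cv2.contourArea(c[k]))
m=np.zeros(rim.shape,np.uint8); cv2.drawContours(m,c,k,1,-1); m&=~rim.astype(np.uint8)
g0=[565,-160,.2]
gq,i=fit(p,m,np.array([[-41+0,-50,88]]+[[0,0,88]])[:0] if 0 else np.array([[x,y,88] for x in(-56,56) for y in(-65,65)],float),[567,-150,.2]); print("window",gq,i)
np.save("win.npy",gq)
big=cv2.resize(im,None,fx=4,fy=4,interpolation=cv2.INTER_CUBIC)
draw(big,p,place(gq,[[-56,-65,88],[56,-65,88],[56,65,88],[-56,65,88]]),(0,255,255))
B=big[4*80:4*310,4*225:4*405]
H=580; r=lambda a:cv2.resize(a,(int(a.shape[1]*H/a.shape[0]),H))
B=r(B); A=cv2.resize(A,(800-B.shape[1],int(A.shape[0]*(800-B.shape[1])/A.shape[1])))
o=np.zeros((H,800,3),np.uint8); o[:A.shape[0],:A.shape[1]]=A; o[:,A.shape[1]:]=B; cv2.imwrite("pics/fit1.png",o)
E
```

```text
150
plate [4.97961728e+02 3.09576308e+02 1.46193314e-01] 0.19804603411160793
5454
window [ 5.57559736e+02 -1.38456486e+02  2.23094894e-01] 0.9064197559585432
```

View pics/fit1.png

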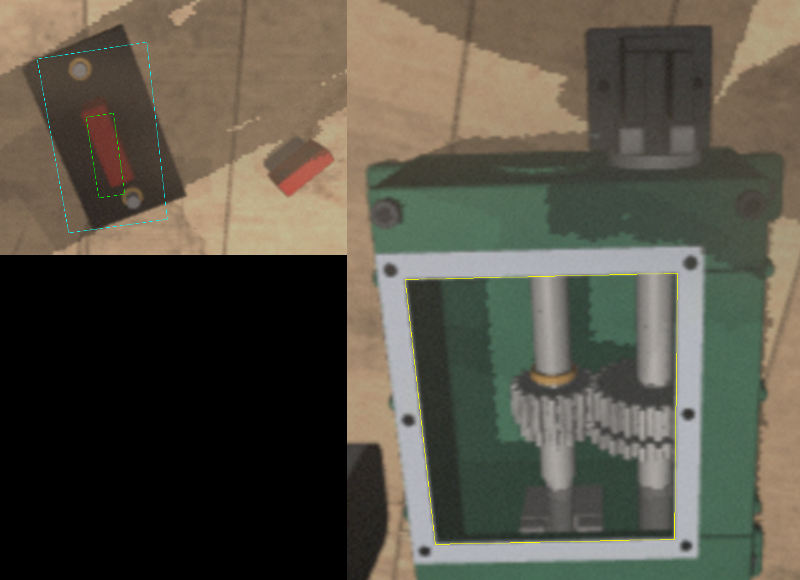

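The stand crop shows the large red head upright between the pins, with the loose small red block lying to its right, so the plate is the one in the stand. The yellow window outline matches the rim. The plate fit was bad because the red threshold was too strict in the shadow, so I'll refit the plate and read the anchor slot.

```bash
python3 - <<'E'
from h import *
p,im=load("stand1"); b,g,r=[im[...,i].astype(int) for i in range(3)]
print(im[170,328],im[112,300+2],im[185,335])
red=comp((r-g>28)&(r>1.7*g),(328,170)); print(red.sum(),np.argwhere(red).min(0),np.argwhere(red).max(0))
q,i=fit(p,red,box(-7,7,-22,22,38,68),[492,309,.35]); print("plate",q,i)
blk=comp(im.max(2)<62,(300,140)); 
h=cv2.convexHull(np.argwhere(blk|red)[:,::-1].astype(np.int32)); m=np.zeros(red.shape,np.uint8); cv2.fillConvexPoly(m,h,1); print(m.sum())
print("stand",fit(p,m,box(-30,30,-52,52,0,38),[492,309,.35]))
w=np.load("win.npy"); pb,_=load("box1")
# anchor picks in fit1 montage: scale 580/230*... -> source px
s=580/(230*4)*4
f=lambda u,v,z:(np.array(unproj(pb,((u-347)/s+225-.3,v/s+80-.3),z)))
c,sn=np.cos(w[2]),np.sin(w[2]); R=np.array([[c,sn],[-sn,c]])
for n,u,v,z in[("slotL@wall",622,50,72),("slotR@wall",692,50,72),("ancTL",588,30,72),("ancTR",711,27,72),("innerL",640,60,72),("lugL",632,140,63),("lugR",683,138,63),("cs",550,290,54),("cs2",556,365,54),("ms",654,290,52)]:
    print(n,(R@(f(u,v,z)[:2]-w[:2])).round(1))
E
```

```text
[ 47  54 111] [109 137 163] [ 43  52 109]
602 [148 315] [192 342]
plate [4.99263274e+02 3.12418110e+02 3.54346422e-01] 0.7472450721713487
255713
stand (array([334.17252846, 428.11871047,   1.78802723]), np.float64(0.03700535365820279))
slotL@wall [ 35.  152.1]
slotR@wall [ 62.5 151.5]
ancTL [ 21.9 159.9]
ancTR [ 69.7 159.8]
innerL [ 42.  148.2]
lugL [ 38.9 115.9]
lugR [ 60.3 116.2]
cs [ 0.9 47.3]
cs2 [2.  9.5]
ms [48.9 45.5]
```

```bash
python3 - <<'E'
from h import *
p,im=load("stand1")
C=np.array([unproj(p,c,38)[:2] for c in[(283,125),(337,104),(371,197),(321,215)]]);print(C.round(1),C.mean(0))
T=np.array([unproj(p,c,68)[:2] for c in[(314.5,149.5),(326.5,147),(343,190),(330.5,193)]]);print(T.round(1),T.mean(0))
c=C.mean(0); yaw=.354; R=down(yaw)
# closer look: TCP behind the plate (tool -x), low
yv=np.array([-np.sin(yaw),np.cos(yaw)])
move_to([*(c-25*yv),150],R); p,im=shot("wrist","stand2"); print(state()["clock"])
big=cv2.resize(im,None,fx=2,fy=2); cv2.imwrite("pics/s2.png",im[60:320,150:500].repeat(2,0).repeat(2,1))
E
```

```text
[[453.8 353.4]
 [507.4 373.4]
 [545.4 277.4]
 [491.3 256.4]] [499.48201855 315.15074433]
[[486.  334.2]
 [497.1 336.5]
 [513.1 294.9]
 [501.  291.9]] [499.2891573  314.36231438]
4.375
```

View pics/s2.png

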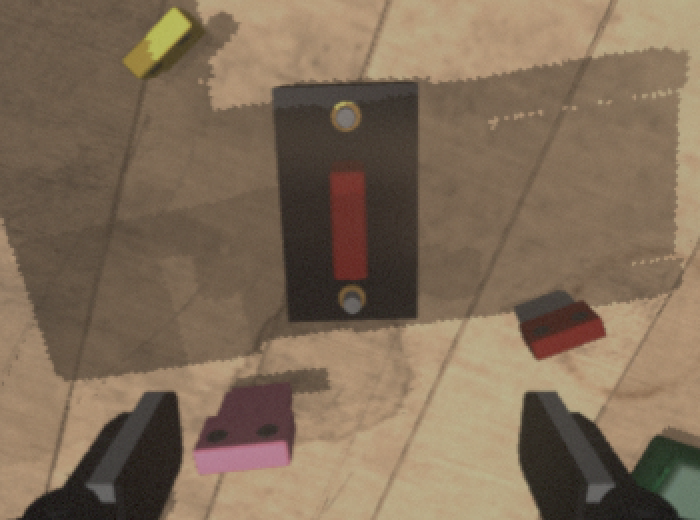

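The red head's top face has crop corners (331,171), (365,171), (367,279) and (333,280), nicely aligned with the tool. The pink, yellow and small red decoys lie away from it. Now I'll grasp.

```bash
python3 - <<'E'
from h import *
p,im=load("stand2")
T=np.array([unproj(p,(u/2+149.75,v/2+59.75),68)[:2] for u,v in[(331,171),(365,171),(367,279),(333,280)]]);print(T.round(1),T.mean(0))
d=(T[0]+T[1]-T[2]-T[3]); yaw=np.arctan2(-d[0],d[1]); print(yaw,np.linalg.norm(d)/2)
c=T.mean(0); R=down(yaw)
move_to([*c,120],R); servo_line([*c,45],120)
grasp(60); s=state(); print(s["finger_gap"],s["grip_force"],s["tcp_pos"],s["force"])
servo_line([*c,130],120); s=state(); print(s["finger_gap"],s["force"],s["clock"]); np.save("cyaw.npy",[*c,yaw])
E
```

```text
[[485.4 332.5]
 [497.4 336.9]
 [513.2 296.9]
 [500.6 291.8]] [499.18059328 314.54470939]
0.366894811339716 43.26158691334429
12.593762720851428 58.87685000896454 [499.35474304 314.67328441  45.34224174] [-0.27565268 -0.06120354  4.15849799]
12.719393910819743 [ 0.6382217  -0.57601032 -0.93587778] 6.9417
```

```bash
python3 - <<'E'
from h import *
w=np.load("win.npy"); c,s=np.cos(w[2]),np.sin(w[2]); G=np.array([[c,-s],[s,c]])
seat=w[:2]+G@[49,135]; print(seat)
R=down(w[2]); a=seat+G@[0,-40]
move_to([*a,190],R); servo_line([*a,155],120); p,im=shot("wrist","anc1"); st=state(); print(st["clock"],st["force"],st["finger_gap"])
print(proj(p,[[*seat,72]]))
cv2.imwrite("pics/a1.png",cv2.resize(im[60:320,150:500],None,fx=2,fy=2,interpolation=cv2.INTER_CUBIC))
E
```

```text
[575.47678963   4.03905516]
8.8 [ 1.06133349  0.15688263 -1.08448094] 12.751061607856698
[[325.24050856 155.43193988]]
```

View pics/a1.png

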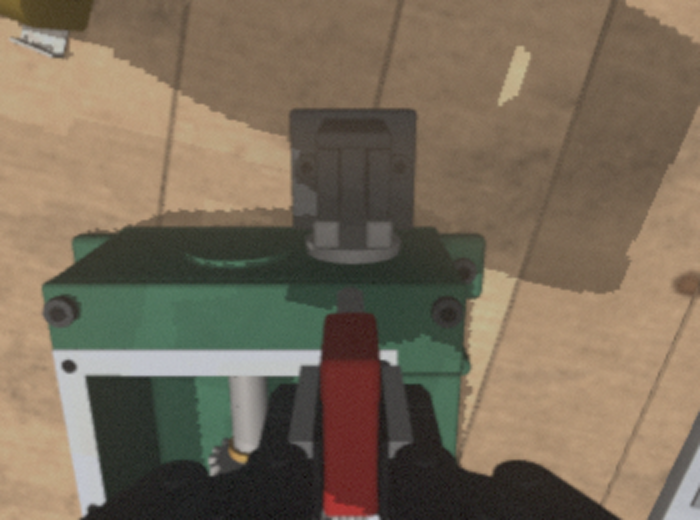

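```bash
python3 - <<'E'
from h import *
p,im=load("anc1"); st=state()
cr=im[105:215,285:375]; cr=np.clip(cr.astype(float)*2.2,0,255).astype(np.uint8)
cv2.imwrite("pics/a2.png",cv2.resize(cr,None,fx=5.4,fy=5.4,interpolation=cv2.INTER_CUBIC))
t=st["tcp_pos"];R=st["ee_rot"]
L=lambda x,y,z:t+R@[x,y,z]
# head front (tool +x) face: top at tool z=-23+... shoulder at z=+7
for n,P in[("headtop front L",L(22,-7,-23)),("headtop front R",L(22,7,-23)),("shoulder front L",L(22,-7,7)),("R",L(22,7,7)),("tip",L(18,-2.5,41)),("tipR",L(18,2.5,41))]:
    uv=proj(p,[P])[0]; print(n,((uv-[150,60])*2).round(1), ((uv-[285,105])*5.4).round(1))
E
```

```text
headtop front L [320.7 362.3] [136.8 735.3]
headtop front R [383.7 362.4] [307.  735.5]
shoulder front L [325.9 310.4] [151.  595.1]
R [377.8 310.5] [291.2 595.3]
tip [343.9 281.7] [199.6 517.5]
tipR [359.3 281.7] [241.1 517.6]
```

View pics/a2.png

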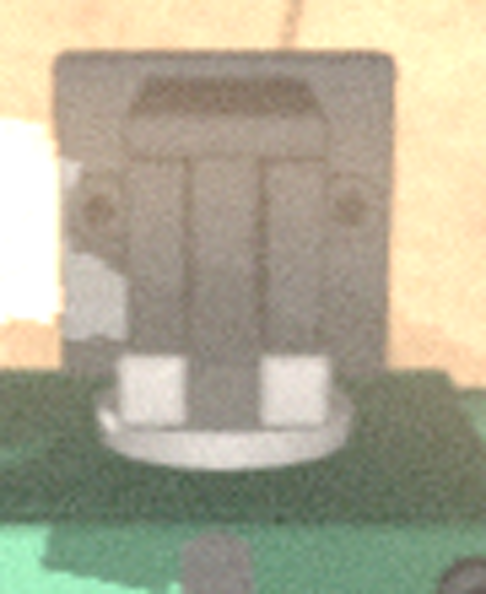

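```bash
python3 - <<'E'
from h import *
p,im=load("anc1"); w=np.load("win.npy"); c,s=np.cos(w[2]),np.sin(w[2]); G=np.array([[c,-s],[s,c]])
st=state(); t=st["tcp_pos"]
f=lambda u,v,z:unproj(p,(u/5.4+285-.4,v/5.4+105-.4),z)[:2]
for n,u,v,z in[("oL",128,115,72),("oR",326,115,72),("iL",128,158,72),("iR",326,158,72),("sL",188,165,72),("sR",259,165,72),("sL2",187,340,72),("sR2",262,340,72),("lugL",187,356,63),("lugR",262,356,63),("lugLo",118,356,63),("lugRo",330,356,63)]:
    print(n,(G.T@(f(u,v,z)-w[:2])).round(2), (st["ee_rot"].T@np.r_[f(u,v,z)-t[:2],0])[:2].round(2))
# line-profile slot edges
g=cv2.cvtColor(im,cv2.COLOR_BGR2GRAY).astype(float)
for v0,v1 in((172,182),(136,150),(150,165)):
    pr=g[v0:v1,305:350].mean(0); print(v0,pr.round().astype(int).tolist())
E
```

```text
oL [ 36.45 156.99] [ 61.55 -12.91]
oR [ 63.51 157.05] [61.58 14.15]
iL [ 36.36 151.19] [ 55.75 -13.01]
iR [ 63.65 151.25] [55.78 14.28]
sL [ 44.62 150.25] [54.81 -4.74]
sR [ 54.42 150.27] [54.82  5.06]
sL2 [ 44.38 125.53] [30.08 -5.01]
sR2 [ 55.1  125.55] [30.1   5.71]
lugL [ 44.19 120.94] [25.49 -5.2 ]
lugR [ 55.38 120.96] [25.51  5.99]
lugLo [ 33.9  120.92] [ 25.48 -15.49]
lugRo [ 65.52 120.99] [25.52 16.13]
172 [67, 72, 86, 97, 102, 101, 102, 103, 102, 102, 104, 103, 100, 92, 76, 65, 66, 65, 66, 66, 65, 65, 66, 66, 65, 65, 64, 66, 80, 92, 98, 101, 101, 102, 102, 101, 101, 102, 100, 95, 84, 71, 65, 63, 62]
136 [69, 71, 69, 69, 72, 74, 74, 74, 73, 73, 73, 72, 73, 70, 64, 66, 72, 73, 73, 73, 73, 72, 73, 73, 72, 72, 69, 66, 61, 65, 71, 72, 72, 72, 73, 73, 73, 72, 72, 70, 67, 69, 67, 68, 67]
150 [81, 81, 77, 70, 66, 66, 67, 66, 67, 67, 66, 66, 67, 64, 59, 60, 63, 65, 66, 65, 66, 66, 65, 65, 65, 66, 63, 59, 57, 60, 66, 67, 68, 68, 68, 68, 68, 68, 67, 64, 65, 67, 67, 67, 67]
```

The slot edges are at a2 columns 187 and 262, with the wall top between rows 115 and 158. The blade tip shows at (217,535). The slot is 36.2 mm ahead and 0.3 mm right of the TCP, and the plate sits about 1.3 mm back in the grip. Now I'll insert it with force-checked steps.

```bash
python3 - <<'E'
from h import *
st=state(); t=st["tcp_pos"]; R=down(np.load("win.npy")[2])
a=t+R@[37.5,0.45,0]
f0=None
servo_line([a[0],a[1],150],100,R); sleep(.1); f0=state()["force"]
servo_line([a[0],a[1],114],80)
z=114
while z>76:
    z-=3 if z>84 else 1
    servo_line([a[0],a[1],z],60); s=state(); F=s["force"]-f0
    print(z,round(s["tcp_pos"][2],1),F.round(1),s["torque"].round(2))
    if F[2]>15 or np.hypot(*F[:2])>12: break
np.save("seat.npy",a); print(s["clock"],s["finger_gap"])
E
```

```text
111 111.2 [-0.6  0.1 -0.5] [ 0.03  0.02 -0.01]
108 107.9 [-0.2  0.6  0.1] [ 0.02 -0.   -0.03]
105 104.8 [-1.4  1.   1.4] [-0.02  0.06  0.04]
102 101.8 [-1.6  0.7 -0.3] [ 0.02  0.04 -0.09]
99 98.8 [-0.5  1.   1. ] [-0.01 -0.03  0.02]
96 95.8 [-0.7  0.5  0.6] [-0.02  0.05 -0.02]
93 92.8 [-0.9  0.2  0.8] [-0.02 -0.    0.04]
90 89.8 [-0.8  0.4 -0.1] [ 0.01 -0.    0.02]
87 86.8 [-0.2  0.1  0.2] [-0.01 -0.02  0.02]
84 83.8 [-1.5  0.5 -1.1] [ 0.01  0.01 -0.05]
83 82.9 [-1.3  0.7 -0.5] [-0.01  0.05  0.02]
82 82.0 [-0.3  0.3 -0.1] [-0.03  0.01 -0.01]
81 80.9 [-1.5  0.6 -0.6] [-0.09 -0.03 -0.03]
80 79.9 [-0.7  0.2 -0.5] [ 0.04 -0.04  0.02]
79 79.4 [-1.   0.5  3.9] [-0.01  0.17 -0.05]
78 79.3 [-5.6  0.9 14.4] [0.06 0.76 0.01]
77 79.2 [-7.5 -0.5 23.3] [0.07 1.34 0.08]
14.2833 12.770440293512385
```

The plate bottomed at TCP z 79.3, exactly the expected height, with a clean force rise. Next I release it and check the gripper call signatures for a partial opening.

View pics/w2.png

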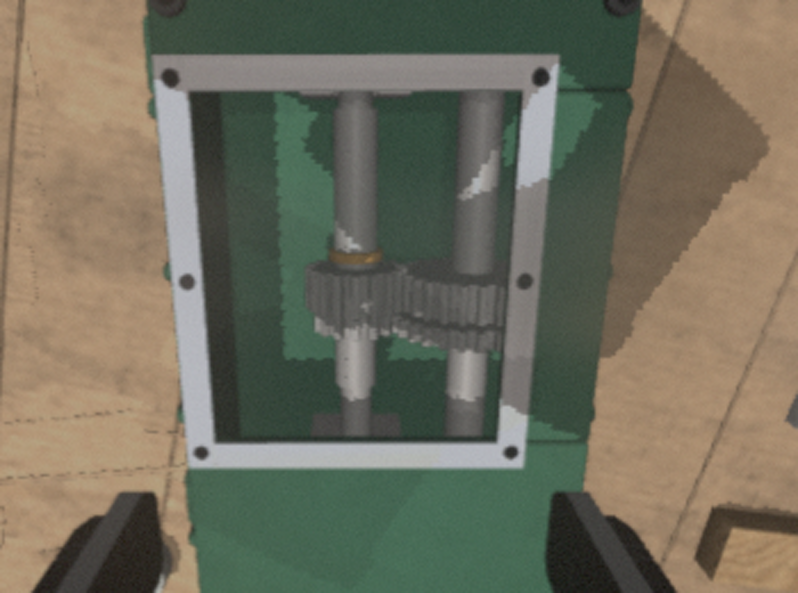

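```bash
python3 - <<'E'
from h import *
p=camera_params("wrist"); s=state(); t=s["tcp_pos"]; R=s["ee_rot"]
for z in(5,0,-5,-10,-13,-16,-20,-25,-30,-35,-40,-50,-60):
    a=proj(p,[t+R@[11,-42.5,z],t+R@[11,-57,z],t+R@[11,-6.35,z]]).round(1); print(z,a.tolist())
p2,im=load("stand2"); g=im.max(2)
print("stand2 dark cols left finger")
for r in range(252,330,6):
    m=np.where(g[r,120:300]<75)[0]+120; print(r,(m.min(),m.max()) if len(m) else None, g[r,196:246:3].tolist())
p3,im3=load("anc1"); 
# close view pad tip at crop(310,366)->src (305,243)
print(im3[232:262:2,300:312].max(2).mean(1).round())
E
```

```text
5 [[247.3, 234.1], [220.8, 234.1], [313.4, 234.1]]
0 [[245.0, 238.3], [217.7, 238.3], [313.1, 238.3]]
-5 [[242.5, 242.7], [214.4, 242.7], [312.7, 242.8]]
-10 [[239.9, 247.5], [210.9, 247.4], [312.4, 247.5]]
-13 [[238.3, 250.4], [208.7, 250.4], [312.1, 250.5]]
-16 [[236.6, 253.5], [206.4, 253.5], [311.9, 253.6]]
-20 [[234.2, 257.9], [203.3, 257.8], [311.5, 257.9]]
-25 [[231.0, 263.6], [199.0, 263.6], [311.0, 263.7]]
-30 [[227.6, 269.8], [194.4, 269.7], [310.5, 269.9]]
-35 [[224.0, 276.4], [189.6, 276.3], [310.0, 276.5]]
-40 [[220.0, 283.6], [184.3, 283.5], [309.4, 283.7]]
-50 [[211.2, 299.7], [172.4, 299.6], [308.1, 299.8]]
-60 [[200.7, 318.7], [158.3, 318.6], [306.6, 318.9]]
stand2 dark cols left finger
252 None [168, 167, 167, 171, 177, 172, 167, 171, 171, 164, 157, 154, 155, 158, 157, 163, 169]
258 (np.int64(222), np.int64(237)) [164, 162, 159, 164, 156, 156, 172, 176, 140, 68, 70, 71, 48, 44, 93, 173, 176]
264 (np.int64(218), np.int64(238)) [176, 179, 170, 174, 174, 168, 170, 102, 70, 65, 65, 44, 42, 43, 57, 166, 159]
270 (np.int64(206), np.int64(239)) [170, 174, 167, 88, 42, 43, 
[... 393 characters left out ...]
4(239)) [42, 69, 65, 65, 66, 45, 40, 39, 41, 39, 44, 44, 44, 39, 49, 179, 177]
300 (np.int64(184), np.int64(236)) [67, 67, 66, 64, 42, 42, 39, 34, 40, 37, 40, 42, 41, 42, 154, 171, 171]
306 (np.int64(173), np.int64(234)) [46, 105, 105, 101, 42, 41, 34, 36, 39, 41, 39, 43, 39, 96, 156, 169, 167]
312 (np.int64(165), np.int64(231)) [38, 34, 39, 41, 40, 44, 40, 32, 39, 37, 37, 34, 80, 118, 174, 172, 166]
318 (np.int64(120), np.int64(229)) [37, 32, 31, 37, 38, 43, 34, 34, 36, 37, 39, 59, 119, 183, 180, 177, 179]
324 (np.int64(120), np.int64(226)) [22, 34, 33, 28, 34, 37, 37, 32, 35, 39, 47, 116, 175, 179, 173, 176, 168]
[101. 112. 182. 180. 178. 140.  74.  72.  69.  69.  69.  66.  66.  65.
  63.]
```

The window view shows the countershaft at columns 335–378, its brass collar at rows 250–264, and the mainshaft to its right, with the window cleanly visible. The open finger tips measure about ±52 mm across, so they pass the 112 mm window. I'll refit the frame from this view without viewing another picture.

```bash
python3 - <<'E'
from h import *
p,im=load("win2"); w=np.load("win.npy"); a=np.load("seat.npy")
k=2.28; px=lambda u,v:((u/k)+170-.3,(v/k)+40-.3)
C=np.array([unproj(p,px(*c),88)[:2] for c in[(190,92),(522,92),(497,441),(216,441)]])
yv=(C[0]+C[1]-C[2]-C[3])/2; xv=(C[1]+C[2]-C[0]-C[3])/2
yaw=np.arctan2(-yv[0],yv[1]); print("size",np.linalg.norm(xv),np.linalg.norm(yv),"yaw",yaw,np.arctan2(xv[1],xv[0]),"old",w)
c=C.mean(0); G=np.array([[np.cos(w[2]),-np.sin(w[2])],[np.sin(w[2]),np.cos(w[2])]]); print(c)
q=lambda u,v,z:(G.T@(unproj(p,px(u,v),z)[:2]-c)).round(1)
for n,u,v,z in[("csL",334,130,45),("csR",376,130,45),("csL",335,230,45),("csR",379,230,45),("collar far",354,249,54),("collar near",354,265,55),("gear far",354,266,62),("msL",460,130,43),("msR",502,130,43)]: print(n,q(u,v,z))
print("seat rel",G.T@(a[:2]-c), G.T@(a[:2]-w[:2]))
g=cv2.cvtColor(im,cv2.COLOR_BGR2GRAY)
for r in(97,125): print(r,g[r,305:345].tolist())
E
```

```text
size 110.98797643036808 128.66464082482148 yaw 0.22565199409593967 0.2233426187323003 old [ 5.57559736e+02 -1.38456486e+02  2.23094894e-01]
[ 557.74062464 -138.12783221]
csL [-8.9 51.9]
csR [ 7.9 51.9]
csL [-8.8 12.2]
csR [ 9.6 12.2]
collar far [-0.8  5.8]
collar near [-0.8 -0.6]
gear far [-0.8  0.4]
msL [41.8 51.9]
msR [58.7 51.9]
seat rel [ 49.61481627 132.67164112] [ 49.86393647 132.95212831]
97 [81, 67, 67, 67, 65, 67, 67, 66, 68, 67, 68, 72, 77, 87, 93, 93, 98, 102, 106, 113, 118, 116, 111, 105, 104, 100, 97, 94, 88, 77, 70, 64, 68, 66, 64, 66, 65, 68, 65, 67]
125 [96, 99, 98, 96, 98, 98, 97, 99, 99, 98, 98, 85, 82, 83, 92, 92, 97, 98, 106, 107, 110, 113, 107, 105, 100, 98, 94, 91, 88, 76, 68, 70, 70, 71, 72, 73, 71, 70, 74, 72]
```

The frames agree: the window is centred on the countershaft in x, and the seat is 49.7 mm across. Next I descend into the window in steps, watching the force.

```bash
cat >> h.py <<'E'
YAW=0.2235; G2=np.array([[np.cos(YAW),-np.sin(YAW)],[np.sin(YAW),np.cos(YAW)]])
ORG=np.array([557.65,-138.3])-G2@[0,15]
GB=np.eye(3); GB[:2,:2]=G2
def W(P): return GB@np.asarray(P,float)+[*ORG,0]     # gearbox -> world
def RT(al):
    from scipy.spatial.transform import Rotation as Ro
    return Ro.from_rotvec(GB[:,0]*al).as_matrix()@down(YAW)
E
python3 - <<'E'
from h import *
x=-0.5
move_to(W([x,45,130]),RT(0)); servo_line(W([x,45,62]),120); sleep(.1)
f0=state()["force"]
for z in(52,47,45,44,43,42,41,40):
    servo_line(W([x,45,z]),50); s=state(); F=s["force"]-f0; print(z,round(s["tcp_pos"][2],1),F.round(1),s["torque"].round(2))
    if F[2]>4 or np.linalg.norm(F)>6: break
print(s["clock"])
E
```

```text
52 55.0 [-11.4   0.7  36.3] [-0.38  0.94  0.02]
18.0
```

At TCP z 55 the fully open finger backs (114 mm) sit on the window's 112 mm rim, on both sides. I'll back off and enter with the gripper yawed 30°, which narrows its span across x to about 110 mm. Then I'll close lightly and turn it square on the shaft.

```bash
cat >> h.py <<'E'
def step_down(x,y,zs,f0,lim=5,v=60):
    for z in zs:
        servo_line(W([x,y,z]),v); s=state(); F=s["force"]-f0; Fg=GB.T@F
        print(z,round(s["tcp_pos"][2],1),Fg.round(1),(GB.T@s["torque"]).round(2))
        if np.linalg.norm(F)>lim: return False
    return True
E
python3 - <<'E'
from h import *
servo_line(W([-.5,45,75]),100); s=state(); print(s["clock"],s["force"])
y=40.7; R=down(YAW+np.radians(30))
servo_line(W([-.3,y,78]),100,R); sleep(.1); f0=state()["force"]; np.save("f0.npy",f0)
step_down(-.3,y,[70,66,63,60,58,56,54,52,50,48,46,45,44,43,42,41],f0); print(state()["clock"])
E
```

```text
18.3833 [0.4786871  0.05819641 0.54978746]
70 69.3 [ 0.3 -0.5 -0.4] [ 0.01 -0.   -0.01]
66 65.7 [ 0.6 -1.7 -0.9] [ 0.01 -0.06 -0.01]
63 62.8 [ 0.4 -0.9 -1.5] [ 0.01 -0.02  0.  ]
60 59.8 [ 0.5 -0.9 -0.7] [ 0.02  0.02 -0.03]
58 57.9 [-0.3 -1.2 -0.7] [-0.01  0.02  0.01]
56 55.9 [ 0.2 -0.5 -0.2] [-0.05 -0.06  0.02]
54 53.9 [ 1.2 -1.4 -0.7] [0.04 0.02 0.02]
52 51.9 [ 1.2 -0.5 -1.4] [ 0.02  0.   -0.02]
50 49.9 [ 0.6 -0.2 -1. ] [ 0.01  0.07 -0.07]
48 47.9 [ 0.8 -0.5 -0.7] [-0.04 -0.07  0.04]
46 45.9 [ 0.1 -0.2 -0.5] [-0.03 -0.05 -0.02]
45 44.9 [ 1.5 -0.2 -0.8] [-0.03  0.02  0.05]
44 43.9 [ 0.4  0.7 -0.9] [0.01 0.01 0.03]
43 43.0 [ 0.1 -0.5 -0.9] [ 0.01  0.04 -0.01]
42 41.9 [ 1.3 -1.2 -0.9] [-0.02 -0.01  0.01]
41 40.9 [-0.5 -0.  -0.7] [0.   0.02 0.04]
23.1917
```

The yawed entry went in free of contact. Now I close lightly, turn the gripper square in small steps, and firm up the grip.

```bash
python3 - <<'E'
from h import *
f0=np.load("f0.npy"); y=40.7
def rep(n):
    s=state(); print(n,s["clock"],"gap",round(s["finger_gap"],1),"grip",round(s["grip_force"],1),(GB.T@(s["force"]-f0)).round(1),(GB.T@s["torque"]).round(2),s["tcp_pos"][2].round(1)); return s
servo_line(W([-.3,y,39.8]),50); rep("d")
grasp(20); rep("g")
for th in(20,10,0):
    servo_line(W([-.3,y,39.8]),60,down(YAW+np.radians(th))); s=rep(th)
    if np.linalg.norm(s["force"]-f0)>30: break
E
```

```text
d 23.4417 gap 85.7 grip 0.0 [ 0.1 -0.1 -1.3] [-0.   -0.01 -0.04] 39.7
g 24.025 gap 28.6 grip 16.7 [-1.2 -1.7  3.1] [-0.31  0.08 -0.37] 40.2
20 24.35 gap 22.9 grip 21.4 [-1.4 -3.   4.7] [-0.28  0.17 -0.38] 40.2
10 24.675 gap 18.8 grip 24.3 [-0.7 -1.9  4.7] [-0.24  0.17 -0.45] 40.2
0 25.0 gap 17.3 grip 20.2 [ 0.5 -0.4  4.2] [-0.1   0.1   0.07] 40.1
```

Squared on the shaft, gap 17.3 mm. Next: firm grip, ease out of mesh sideways, lift over the cheeks, and slide endwise.

```bash
cat >> h.py <<'E'
H=4.9
def ax(x,y,z,al=0,v=80,lim=25):   # put the gripped axis point at gearbox (x,y,z) with shaft nose up by al
    R=RT(al); P=W([x,y,z])+R[:,2]*H
    servo_line(P,v,R); s=state(); F=GB.T@(s["force"]-np.load("f0.npy"))
    e=GB.T@(s["tcp_pos"]-P)
    print((x,round(y,1),round(z,1),round(np.degrees(al))),"t",round(s["clock"],2),"F",F.round(1),"T",(GB.T@s["torque"]).round(2),"err",e.round(1),"gap",round(s["finger_gap"],1))
    if np.linalg.norm(F)>lim: raise SystemExit("force")
E
python3 - <<'E'
from h import *
grasp(120); print(state()["clock"],state()["grip_force"])
y=40.7
ax(-1.6,y,45.3); ax(-1.7,y,49.5); ax(-4,y,53); ax(-10,y,59)
for d in(10,19,28): ax(-10,y-d,59)
E
```

```text
25.2167 117.7551019191742
(-1.6, 40.7, 45.3, 0) t 25.47 F [ 2.4 -0.2  3.9] T [ 0.06 -0.25  0.21] err [ 0.4 -0.   0.2] gap 13.0
(-1.7, 40.7, 49.5, 0) t 25.72 F [ 2.5  0.1 -2.9] T [ 0.2  -0.37  0.11] err [-0.1  0.2 -0.1] gap 13.1
(-4, 40.7, 53, 0) t 25.97 F [ 3.9 -0.5 -1.9] T [ 0.35 -0.51  0.31] err [0.1 0.  0. ] gap 13.3
(-10, 40.7, 59, 0) t 26.23 F [-0.2 -0.3 -3.7] T [ 0.09 -0.02 -0.05] err [-1.1  0.3 -0.3] gap 13.1
(-10, 30.7, 59, 0) t 26.5 F [ 0.9 -0.3 -3.5] T [ 0.17 -0.02  0.03] err [-0.  -0.6 -0.2] gap 13.1
(-10, 21.7, 59, 0) t 26.77 F [ 0.8 -0.7 -3.9] T [0.03 0.08 0.04] err [ 0.1 -0.6 -0.1] gap 13.3
(-10, 12.7, 59, 0) t 27.03 F [ 0.3 -0.5 -4. ] T [ 0.1   0.06 -0.03] err [ 0.1 -0.5  0.1] gap 13.1
```

Out of mesh and slid back 28 mm with no contact, only the shaft's weight of about 4 N. Next I tilt the nose up about the saddle line, with force checks.

```bash
python3 - <<'E'
from h import *
L=84.7
for a in(4,8,12,16,20):
    al=np.radians(a); ax(-10,-72+L*np.cos(al),59.3+L*np.sin(al),al,v=70,lim=12)
im=get_image("wrist"); p=camera_params("wrist"); cv2.imwrite("pics/tilt.png",im)
E
```

```text
(-10, np.float64(12.5), np.float64(65.2), 4) t 27.28 F [ 0.7 -0.6 -3.2] T [0.03 0.03 0.  ] err [ 0.3 -1.   0.2] gap 13.3
(-10, np.float64(11.9), np.float64(71.1), 8) t 27.53 F [ 0.7 -0.8 -3.5] T [-0.05 -0.03  0.01] err [ 0.1 -0.8 -0.2] gap 13.4
(-10, np.float64(10.8), np.float64(76.9), 12) t 27.78 F [-0.5  0.3 -4.3] T [-0.11 -0.02  0.04] err [-0.  -0.6 -0.4] gap 13.5
(-10, np.float64(9.4), np.float64(82.6), 16) t 28.03 F [ 1.6  0.4 -3.1] T [-0.24 -0.01  0.  ] err [-0.1 -0.5 -0.5] gap 13.5
(-10, np.float64(7.6), np.float64(88.3), 20) t 28.28 F [-0.2 -0.1 -3.6] T [-0.39 -0.06  0.02] err [-0.  -0.2 -0.5] gap 13.3
```

View pics/tilt.png

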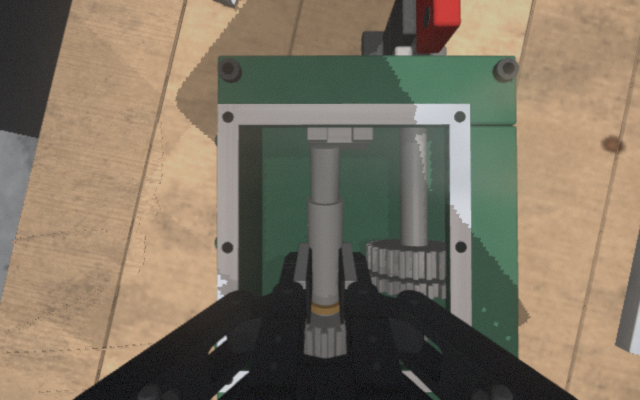

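The tilt view shows the shaft held in line with the tool. Its nose is at (325,148) inside the window, the gears are clear of the mainshaft's, and the red head is still at the anchor. A quick numeric check of the nose position, then I thread it out.

```bash
python3 - <<'E'
from h import *
p=camera_params("wrist"); s=state(); t,R=s["tcp_pos"],s["ee_rot"]
for h in(4.9,0,9):
  for sg in(60,): print(h,proj(p,[t+R@[sg,0,-h],t+R@[sg-26,0,-h]]).round(1).tolist())
al=np.radians(20); L=84.7; y0,z0=-72+L*np.cos(al),59.3+L*np.sin(al)
for D in(20,40,60,80,100,118): ax(-10,y0+D*np.cos(al),z0+D*np.sin(al),al,v=90,lim=12)
E
```

```text
4.9 [[325.2, 147.7], [325.2, 200.6]]
0 [[325.2, 145.9], [325.2, 197.3]]
9 [[325.3, 149.2], [325.2, 203.5]]
(-10, np.float64(26.4), np.float64(95.1), 20) t 28.71 F [ 0.9 -0.  -3.6] T [-0.24 -0.01  0.  ] err [-0.   1.1  0.4] gap 13.6
(-10, np.float64(45.2), np.float64(101.9), 20) t 29.08 F [ 0.2 -0.2 -2.6] T [-0.24  0.04  0.05] err [-0.   0.7  0.3] gap 13.2
(-10, np.float64(64.0), np.float64(108.8), 20) t 29.46 F [ 0.5 -0.6 -3.8] T [-0.19 -0.03  0.  ] err [0.  0.5 0.2] gap 13.3
(-10, np.float64(82.8), np.float64(115.6), 20) t 29.83 F [ 0.4 -1.6 -4.1] T [-0.27 -0.    0.01] err [0.1 0.5 0.3] gap 13.3
(-10, np.float64(101.6), np.float64(122.5), 20) t 30.21 F [ 0.  -1.  -4.4] T [-0.24 -0.02  0.01] err [0.  0.5 0.2] gap 13.1
(-10, np.float64(118.5), np.float64(128.6), 20) t 30.56 F [-0.3 -1.1 -3.3] T [-0.26  0.05 -0.  ] err [0.  0.5 0.3] gap 13.2
```

```bash
python3 - <<'E'
from h import *
al=np.radians(20)
ax(-10,118.5,165,al,v=90,lim=12); ax(-10,100,225,al,v=120,lim=12); sleep(.6)
s=state(); t,R=s["tcp_pos"],s["ee_rot"]
for n,sg in(("nose",60),("tail",-140)): print(n,(t+R@[sg,0,-H]).round())
print(s["grip_force"],abs(s["qd"]).max(),s["clock"])
a=np.load("seat.npy"); seat=a[:2]+down(YAW)[:2,0]*-1.3
for n in("side","top"):
    im=get_image(n); p=camera_params(n); b,g,r=[im[...,i].astype(int) for i in range(3)]
    uv=proj(p,[[*seat,87]])[0]; m=(r-g>35)&(r>1.7*g); yy,xx=np.where(m); k=np.hypot(xx-uv[0],yy-uv[1])<18
    M=hullmask(p,place([*seat,YAW],box(-7,7,-22,22,72,102)),1); print(n,uv.round(1),k.sum(),xx[k].mean().round(1),yy[k].mean().round(1),"model",np.argwhere(M).mean(0)[::-1].round(1),M.sum())
E
```

```text
(-10, 118.5, 165, 20) t 31.11 F [ 0.1 -0.4 -3.5] T [-0.24 -0.    0.05] err [ 0.  -0.2  0.3] gap 13.7
(-10, 100, 225, 20) t 31.78 F [-0.3 -0.1 -5. ] T [-0.26  0.03  0.03] err [-0.5  0.3 -0.6] gap 12.9
nose [517.  -3. 245.]
tail [ 558. -186.  177.]
118.66509318351746 0.0015970428233432036 32.3833
side [316.7 214.4] 80 316.1 214.5 model [316.9 214.2] 112
top [304.7 194. ] 73 304.6 194.3 model [304.9 194.1] 87
```

The plate's head shows within 1 px of its home position in both fixed cameras. The shaft is held still, with both ends far above the deck, so I'm handing in.

```bash
python3 -c "
from workcell import *
print(close_job())"
```

```text
the job is handed in; nothing more can be done
None
```

I slid the lock plate home in the anchor and let it go. The countershaft came out through the window and is held still at least 89 mm above the deck. I handed the job in at about 32 s of 58 s; the judge's result was not shown.

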